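# Tighten the manifold's taper plug until snug

## Task

The brass taper plug of the purge manifold has only been started by hand, on sealing tape: screw it in clockwise, regripping its square head as often as needed, until it goes snug at about 0.33 N m, and stop there without overtightening it. Then let go and leave the plug tight and everything else on the bench where it stands.

Things in the scene. Friction and masses are not known exactly. Their poses are not given: they have to be found in the camera images.
- manifold: purge manifold on a stand screwed to the bench (cannot move): aluminium block 52 x 100 x 45 mm on two grey cheeks over a dark base plate 86 x 126 x 6 mm, long side along its y. Origin: centre of the base's underside, z up; block top at 151 mm. The plug stands on the origin's vertical axis, in a brass boss 38 mm wide and 6 mm high. Brass hose barbs at both ends reach y = +-72 mm at 128 mm height.
- gauge (a point): centre of the face of the small round gauge, 26 mm wide, lying on the manifold's block 35 mm from the plug's axis along the manifold's +y; 162 mm above the bench
- plug: brass taper plug. Square head, 24 mm across flats, 24 mm high, flats square to its x and y, blue paint stroke on top along its +x; tapered thread under the head, 25 mm wide at most. Origin: centre of the head's underside, on the screw axis (vertical), 168 mm above the bench at the start, about 17 mm above the block top. Clockwise seen from above screws it in, 3 mm a turn. Stays where it is left.
- plug_top (a point): centre of the head's top face. Feel: the taped thread turns at an even 0.18 N m for an unseen turn that differs each time (1.2 to 3.6 rad); then the tapers jam and torque climbs evenly, about 0.28 N m per rad. 0.33 N m is right, 0.27 to 0.45 good, 0.55 ruins the thread. Judge it in slow turning: at rest, above all after a fast stop, friction hides up to 0.18 N m or more. Stays put when let go.
- jar: bystander, loose: white-lidded sample jar, 70 mm wide, 103 mm high; origin at the centre of its underside
- amber_bottle: bystander, loose: amber bottle with black cap, 45 mm wide, 92 mm high; origin at the centre of its underside
- spare_beaker: bystander, loose: clear beaker tinted blue below, 58 mm wide, 70 mm high; origin at the centre of its underside
- timer: bystander, loose: white lab timer with three buttons, 29 x 64 x 60 mm; origin at the centre of its underside

How it is judged:
At the end, for the whole second after the job is handed in: the plug is jammed in its taper (at least 5 N left on the jammed faces, reached at about 0.25 N m of tightening torque), and stands still (contact force between plug and seat_face above 5 N and angular speed of plug below 0.05 rad/s); the robot touches nothing.
It fails at once if the plug is overtightened: over 27 N on the jammed faces, which takes about 0.55 N m (contact force between plug and seat_face above 27 N).
It fails at once if a bystander is moved by more than 30 mm (distance of any of jar, amber_bottle, spare_beaker, timer from where it was at the start of the episode above 0.03 m).
It also fails if it takes over 61 s, if anything falls off the work surface, if the arm or the gripper's body presses on something with over 40 N, if the wrist force passes 120 N, or if a joint passes its speed limit or range.

## Robot

A 7-joint arm with a two-finger parallel gripper is mounted at the origin on the work surface; the furniture and walls round the work are solid. World frame = base frame: x ahead of the robot, y to its left, z up, the work surface at z = 0. Lengths are in m, angles in rad, forces in N, time in s.
With the tool pointing down it reaches from about 0.4 to 0.85 m from the base axis. Payload 4.5 kg.
Tool frame: the origin (TCP) lies at the very end of the fingers, on their centre line; the grasp point (between the pads) lies 19 mm behind it (r.grip_point_offset is the distance from the TCP to the grasp point, in m); z points along the fingers, y is the line along which they close (so a half turn about z gives the same grasp; the last joint's range is limited). The gripper opens to 88 mm and grips with 3 to 60 N. Pads are 18 mm wide; open, the fingers measure 123 mm over their backs; the gripper's body (75 mm by 187 mm) begins 45 mm behind the grasp point.
Start: joints at [-1.079, 0.689, -0.195, 1.565, 0.157, 0.902, -0.215], TCP at [0.276, 0.561, 0.239] pointing down, gripper open.
Joint ranges: [-3.01, 3.01], [-0.46, 2.08], [-1.47, 1.51], [0.13, 2.56], [-1, 4.14], [0.04, 2.09], [-2.66, 2.66]. Speed limits (rad/s): [2.57, 2.57, 3.14, 3.14, 3.14, 3.14, 3.14].

## Interface

Orientations are given as a unit quaternion [x, y, z, w].
In Python, from plant import r gives the robot as it stands.
- The arm moves only by the tool carry_out, never from a script. Its argument "rows" is a list of rows, each a list of 3 entries, a list of its own where there are three numbers: the shift along the tool's x, y, z in cm, then the turn, a rotation vector about the tool's x, y, z in degrees, then the closure, from 0 (fully open) to 1 (shut). A call has 1 to 12 rows; each row is the pose to reach, as a shift and turn from the pose commanded when the call began, along the tool's axes at that moment; what a row does not reach only later rows make up. A row lasts 1/10 s, in which the tool goes at most 50 mm and 8.59 degrees, less where a joint would pass 70% of its speed; a pose out of reach is approached as far as the arm can. A call with a gripper value outside its range is refused whole. The fingers move at their own pace and stop on an object; "newtons" is the grip in N (left out, the last holds). Time passes only in rows, so rows that repeat a pose let the fingers close. It gives the time, the measured TCP pose, the force, the opening and the grip force at its end, in the units of the state.
- r.get_state(): the state, without advancing time (a new reading comes with each control period).
- r.snapshot(name): name is "scene" or "top"; returns a dict with "image" (384x512x3 uint8, red, green, blue), "fx", "fy", "cx", "cy" (pixels), "dist_coeffs" ([k1, k2, p1, p2, k3] as OpenCV has them; the pictures are not rectified), "pose" (4x4, takes a point from camera to world coordinates). Camera axes: x right, y up, looking along -z (the intrinsics and any distortion apply to the point x, -y, -z); pixel columns grow to the right and rows downward; lengths in m; the calibration is good to about 2 mm. A picture is of the moment at which its call begins. There is no depth.
- r.finish_job(): hands the job in; it is judged then, once.
The state is a dict: "clock": time; "q": joint angles; "qd": joint speeds; "joint_torque": joint torques, N m; "tool_pos": TCP position; "eef_rot": TCP orientation; "contact_force": force on the tool from outside, world axes, zero at the start; "moment": the same for the moment, N m; "opening": opening from 0.0 (shut) to 1.0 (fully open); "finger_force": force on a finger pad.
Only numpy, scipy, OpenCV 4.12 (cv2) and the standard library are available. Lean on these libraries where they do the work, as an engineer would, in place of code of your own. Each camera call takes 0.05 s, during which the arm holds its last target. There are 200 camera calls.

## Working session

There is one attempt and no reset: what is moved stays moved. The work goes in short steps, Python scripts to look and compute and a tool call to move; the robot and the scene stay as the last step left them, time stands still between calls to the robot, and variables do not carry over. Pictures are saved under pics/ and viewed, at most 10 in all, crops included, and the job is handed in when it is done.

Besides the shell and the picture viewer there is one more tool, called after ">>>" in YAML: its name, and indented under it one key for each argument. carry_out: Moves the arm, as the interface text tells. Its arguments: {"type":"object","properties":{"rows":{"type":"array"},"newtons":{"type":"number"}},"required":["rows"]}

```bash
mkdir -p pics
python3 - <<'E'
from plant import r
import cv2
for n in("scene","top"):
    s=r.snapshot(n); cv2.imwrite(f"pics/{n}0.png",cv2.resize(s["image"][:,:,::-1],None,fx=1.5,fy=1.5)); print(n,s["fx"],s["cx"],s["cy"],s["dist_coeffs"],s["pose"])
print(r.get_state())
E
```

```text
scene 387.7612026843169 259.3123976222209 190.72401223786133 [-0.09648125  0.          0.          0.          0.        ] [[-0.01196763 -0.42785099  0.90377005  1.35283695]
 [ 0.9997236   0.0131717   0.01947381 -0.25172067]
 [-0.02023608  0.9037533   0.4275751   0.54712979]
 [ 0.          0.          0.          1.        ]]
top 465.2429472452625 252.48150238494964 183.29622818284238 [-0.18085762  0.          0.          0.          0.        ] [[ 0.02480882  0.98784213 -0.1534681   0.27925166]
 [-0.99966582  0.02562968  0.00337235 -0.25366271]
 [ 0.00726468  0.15333315  0.98814785  1.22216595]
 [ 0.          0.          0.          1.        ]]
{'clock': 0.1, 'q': array([-1.07917809,  0.68990557, -0.19453482,  1.56623129,  0.15729585,
        0.90254585, -0.21510668]), 'qd': array([-0.00026895, -0.00208524, -0.00155247, -0.00195145, -0.00123049,
       -0.00063853,  0.00074748]), 'joint_torque': array([-3.13403900e-03, -5.28507149e+01, -1.27164792e+00, -1.53836435e+01,
       -5.25719952e-02,  1.97475369e-03,  3.65845347e-05]), 'tool_pos': array([0.27602212, 0.56009921, 0.23798955]), 'eef_rot': array([ 2.26877477e-01,  9.73922938e-01, -8.38324959e-04, -1.35161607e-04]), 'contact_force': array([-0.61880635,  0.94433484,  0.22586872]), 'moment': array([ 0.02098712, -0.03042508,  0.00738795]), 'finger_force': 0.0, 'opening': 1.0011997241579016}
```

View pics/scene0.png

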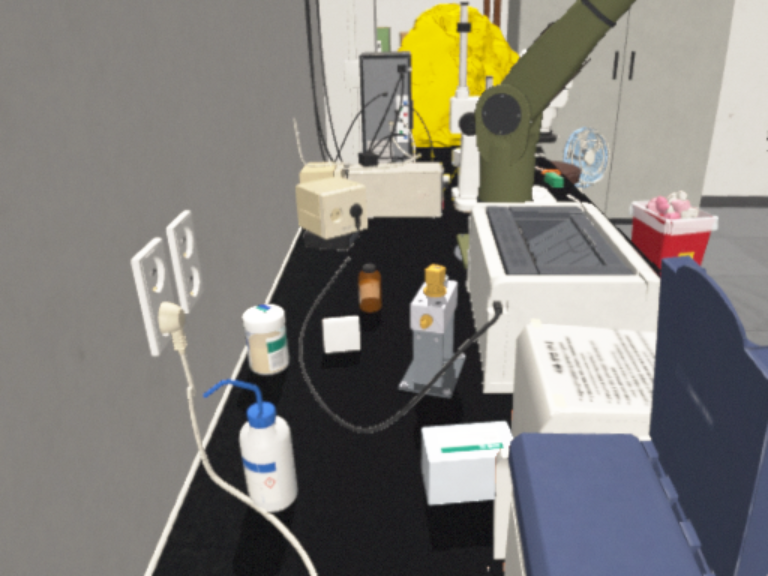

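View pics/top0.png

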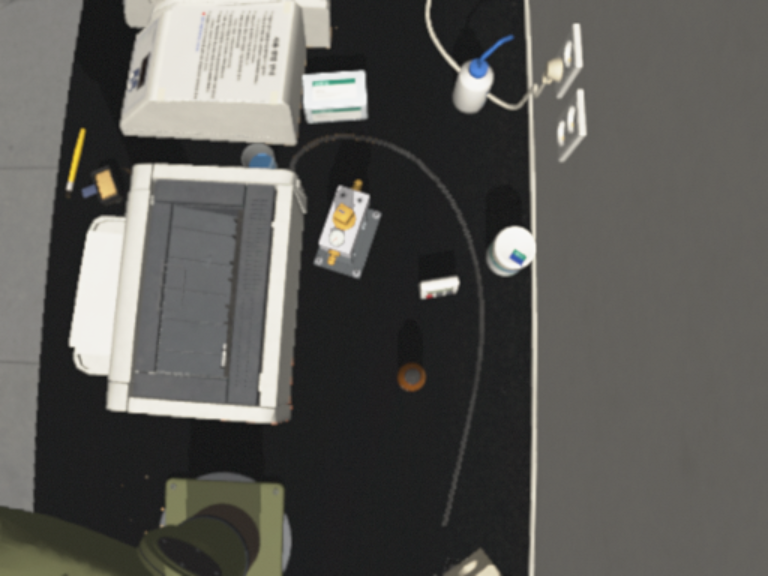

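The top view shows the plug head near (345,215), the gauge near (337,237), the timer at (440,287), the bottle at (411,377), the jar at (512,250) and the beaker at (258,157). A printer stands just left of the manifold. I'll zoom in next.

```bash
cat > h.py <<'E'
import numpy as np, cv2
from plant import r
def K(s): return np.array([[s["fx"],0,s["cx"]],[0,s["fy"],s["cy"]],[0,0,1]])
def px2w(s,uv,z):
    u=cv2.undistortPoints(np.array(uv,float).reshape(-1,1,2),K(s),np.array(s["dist_coeffs"]))[:,0]
    P=np.array(s["pose"]); d=np.c_[u[:,0],-u[:,1],-np.ones(len(u))]@P[:3,:3].T
    return P[:3,3]+d*((z-P[2,3])/d[:,2])[:,None]
def w2px(s,p):
    P=np.array(s["pose"]); c=(np.array(p,float).reshape(-1,3)-P[:3,3])@P[:3,:3]
    return cv2.projectPoints(c*[1,-1,-1],np.zeros(3),np.zeros(3),K(s),np.array(s["dist_coeffs"]))[0][:,0]
def crop(s,x0,y0,w,h,f,name):
    cv2.imwrite(name,cv2.resize(s["image"][y0:y0+h,x0:x0+w,::-1],None,fx=f,fy=f,interpolation=cv2.INTER_CUBIC))
E
python3 - <<'E'
from h import *
a=r.snapshot("top"); b=r.snapshot("scene")
crop(a,195,110,70,80,7,"pics/tc.png")
crop(b,255,165,70,100,6,"pics/sc.png")
px=lambda l:[(x/1.5,y/1.5) for x,y in l]
print("plug",px2w(a,px([(345,215)]),.192))
print("printer top edge right",px2w(a,px([(300,172),(290,420)]),.2), px2w(a,px([(300,172),(290,420)]),.15))
print("printer corner scene (470,205) (497,390)z0",px2w(b,px([(487,390)]),0))
for z in(.1,.15,.2,.25): print(z,px2w(b,px([(475,207),(495,278)]),z),px2w(a,px([(300,172),(290,420)]),z))
E
```

```text
plug [[ 0.52986751 -0.20378207  0.192     ]]
printer top edge right [[ 0.59376698 -0.13314948  0.2       ]
 [ 0.22187422 -0.13381875  0.2       ]] [[ 0.60915173 -0.12725449  0.15      ]
 [ 0.21906756 -0.12795649  0.15      ]]
printer corner scene (470,205) (497,390)z0 [[ 0.58859345 -0.11558609  0.        ]]
0.1 [[-0.05013942 -0.06138168  0.1       ]
 [ 0.37892371 -0.07705384  0.1       ]] [[ 0.62453648 -0.1213595   0.1       ]
 [ 0.2162609  -0.12209424  0.1       ]]
0.15 [[ 0.10674751 -0.08266621  0.15      ]
 [ 0.48783093 -0.09658584  0.15      ]] [[ 0.60915173 -0.12725449  0.15      ]
 [ 0.21906756 -0.12795649  0.15      ]]
0.2 [[ 0.26363444 -0.10395075  0.2       ]
 [ 0.59673815 -0.11611785  0.2       ]] [[ 0.59376698 -0.13314948  0.2       ]
 [ 0.22187422 -0.13381875  0.2       ]]
0.25 [[ 0.42052136 -0.12523528  0.25      ]
 [ 0.70564537 -0.13564985  0.25      ]] [[ 0.57838223 -0.13904448  0.25      ]
 [ 0.22468088 -0.139681    0.25      ]]
```

View pics/tc.png

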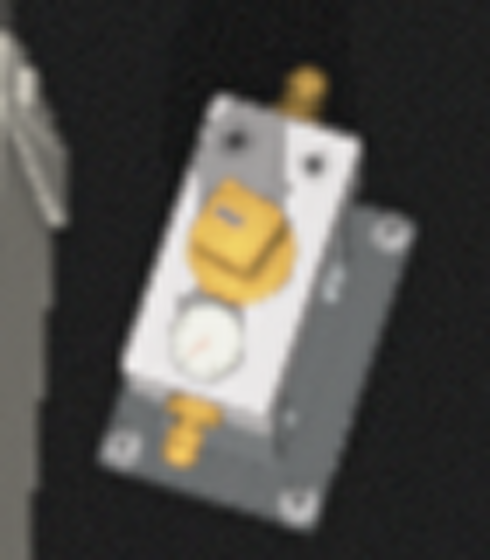

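View pics/sc.png

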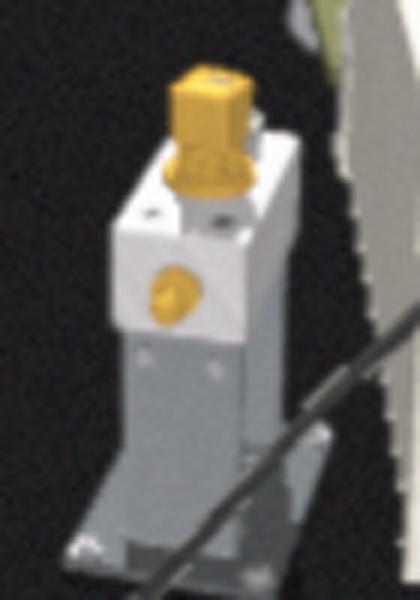

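The crops show the head's top face at about (238,222) in tc.png, with corners near (232,180), (283,210), (243,265) and (193,232). The paint stroke runs from the centre towards the upper left, at about (218,210). In sc.png the top face is at about (212,80). Next I'll work out the pose and the moves.

Run:
```python
from h import *
from scipy.optimize import least_squares
from scipy.spatial.transform import Rotation as R
a=r.snapshot("top"); b=r.snapshot("scene")
f=lambda l,x0,y0,k:np.array([(x0-.5+(x+.5)/k,y0-.5+(y+.5)/k) for x,y in l])
C=f([(232,180),(283,210),(243,265),(193,232)],195,110,7)
w=px2w(a,C,.192); print(w[:,:2].round(4),np.linalg.norm(np.roll(w,-1,0)-w,axis=1))
sq=np.array([[1,1],[1,-1],[-1,-1],[-1,1]])*.012
g=lambda p:(sq@np.array([[np.cos(p[2]),np.sin(p[2])],[-np.sin(p[2]),np.cos(p[2])]])+p[:2]-w[:,:2]).ravel()
s=least_squares(g,[.53,-.2,0]); print("pose",s.x,np.degrees(s.x[2]),"res",s.fun)
st=px2w(a,f([(218,210),(240,222)],195,110,7),.192); d=st[0]-st[1]; print("stroke yaw",np.degrees(np.arctan2(d[1],d[0])), st)
# block axis: edge corners top z=.151
e=px2w(a,f([(218,95),(125,375),(358,140),(268,425)],195,110,7),.151); print("block",e[:,:2], e.mean(0))
g0=px2w(a,f([(207,340)],195,110,7),.162); print("gauge",g0)
print("scene plug top from scene",px2w(b,f([(212,83)],255,165,6),.192))
p=s.x; q=np.c_[g(p).reshape(4,2)+w[:,:2],np.full(4,.192)]
print("reproj scene crop",((w2px(b,q)-[255,165]+.5)*6-.5).round())
S=r.get_state(); Rt=R.from_quat(S["eef_rot"]); print(Rt.as_matrix().round(3), "tool y yaw",np.degrees(np.arctan2(*Rt.as_matrix()[[1,0],1])))
```

```text
[[ 0.5486 -0.1979]
 [ 0.539  -0.2149]
 [ 0.5203 -0.2025]
 [ 0.5309 -0.1858]] [0.0195067  0.02242725 0.01972465 0.02146625]
pose [ 0.5346812  -0.20028216 -0.56844119] -32.569280880240846 res [ 0.00263471  0.00129601 -0.0006285  -0.00198091 -0.00216194 -0.0014539
  0.00015573  0.0021388 ]
stroke yaw 62.250457199239 [[ 0.53843431 -0.19371818  0.192     ]
 [ 0.53459364 -0.20101825  0.192     ]]
block [[ 0.5891286  -0.18988082]
 [ 0.49105052 -0.16210496]
 [ 0.57445398 -0.23802167]
 [ 0.47522808 -0.21063703]] [ 0.5324653  -0.20016112  0.151     ]
gauge [[ 0.5014172  -0.18987756  0.162     ]]
scene plug top from scene [[ 0.53849775 -0.19859911  0.192     ]]
reproj scene crop [[219.  96.]
 [164.  83.]
 [195.  62.]
 [250.  75.]]
[[-0.897  0.442 -0.   ]
 [ 0.442  0.897 -0.001]
 [-0.    -0.001 -1.   ]] tool y yaw 63.77414784367264
```

>>> carry_out:
  rows:
    - [[0, 0, -3], [0, 0, 0], 0]
    - [[0, 0, -7], [0, 0, 0], 0]
    - [[-3, -3, -8], [0, 0, 0], 0]
    - [[-6, -6, -8], [0, 0, 0], 0]
    - [[-9, -9, -8], [0, 0, 0], 0]
    - [[-12, -12, -8], [0, 0, 0], 0]
    - [[-15, -15, -8], [0, 0, 0], 0]
    - [[-18, -18, -8], [0, 0, 0], 0]
    - [[-21, -21, -8], [0, 0, 0], 0]
    - [[-24, -24, -8], [0, 0, 0], 0]
    - [[-27, -27, -8], [0, 0, 0], 0]
    - [[-30, -30, -8], [0, 0, 0], 0]

```text
clock: 1.5
tool_pos: [0.4131, 0.1573, 0.3189]
eef_rot: [0.227, 0.974, 0.0, 0.0]
contact_force: [1.4, 0.8, -0.3]
opening: 0.997
finger_force: 0.0
```

Run:
```python
from h import *
s=r.get_state(); print(s["q"].round(2),s["qd"].round(2),s["tool_pos"],s["eef_rot"].round(3))
```

```text
[-0.33  0.34 -0.2   1.97  0.09  0.84  0.54] [ 0.89 -0.05  0.09  0.08 -0.05 -0.05  0.99] [0.41308181 0.15733277 0.31892555] [0.227 0.974 0.    0.   ]
```

>>> carry_out:
  rows:
    - [[-3, -3, 0], [0, 0, 1], 0]
    - [[-6, -6, 0], [0, 0, 2], 0]
    - [[-9, -9, 0], [0, 0, 3], 0]
    - [[-12, -12, 0], [0, 0, 4], 0]
    - [[-15, -15, 0], [0, 0, 5], 0]
    - [[-18, -18, 0], [0, 0, 6], 0]
    - [[-21, -21, 0], [0, 0, 6], 0]
    - [[-24, -24, 0], [0, 0, 6], 0]
    - [[-26, -26, 2], [0, 0, 6], 0]
    - [[-26.7, -26.8, 4], [0, 0, 6], 0]
    - [[-26.7, -26.8, 6], [0, 0, 6], 0.1]
    - [[-26.7, -26.8, 7], [0, 0, 6], 0.1]

```text
clock: 2.7
tool_pos: [0.5328, -0.1996, 0.247]
eef_rot: [0.278, 0.961, 0.0, -0.001]
contact_force: [-0.2, 0.1, 0.8]
opening: 0.904
finger_force: 0.0
```

>>> carry_out:
  rows:
    - [[0, 0, 0], [0, 0, 0], 0.2]
    - [[0, 0, 0], [0, 0, 0], 0.3]

```text
clock: 2.9
tool_pos: [0.5342, -0.199, 0.2493]
eef_rot: [0.277, 0.961, 0.0, 0.0]
contact_force: [0.5, 0.1, 0.8]
opening: 0.745
finger_force: 0.0
```

Run:
```python
from h import *
from scipy.spatial.transform import Rotation as R
s=r.get_state(); print(s["q"].round(2),s["qd"].round(2),s["tool_pos"],s["contact_force"],s["moment"],s["opening"]); M=R.from_quat(s["eef_rot"]).as_matrix();print(M.round(3),np.degrees(np.arctan2(M[1,1],M[0,1])))
a=r.snapshot("top"); b=r.snapshot("scene")
ca=cv2.resize(a["image"][110:190,195:265,::-1],None,fx=6,fy=6,interpolation=3);cb=cv2.resize(b["image"][145:225,250:320,::-1],None,fx=6,fy=6,interpolation=3)
cv2.imwrite("pics/c1.png",np.hstack([ca[:480],cb[:480]])[:, :800])
```

```text
[ 0.34  0.6  -0.1   1.73  0.08  0.82  1.21] [-0.   -0.01 -0.   -0.01  0.   -0.   -0.  ] [ 0.53422693 -0.19901601  0.24931119] [0.46215917 0.11191451 0.8020603 ] [-0.04380952  0.01286839 -0.01916024] 0.744539234453885
[[-0.846  0.533  0.001]
 [ 0.533  0.846  0.   ]
 [-0.001  0.    -1.   ]] 57.81745375301419
```

View pics/c1.png

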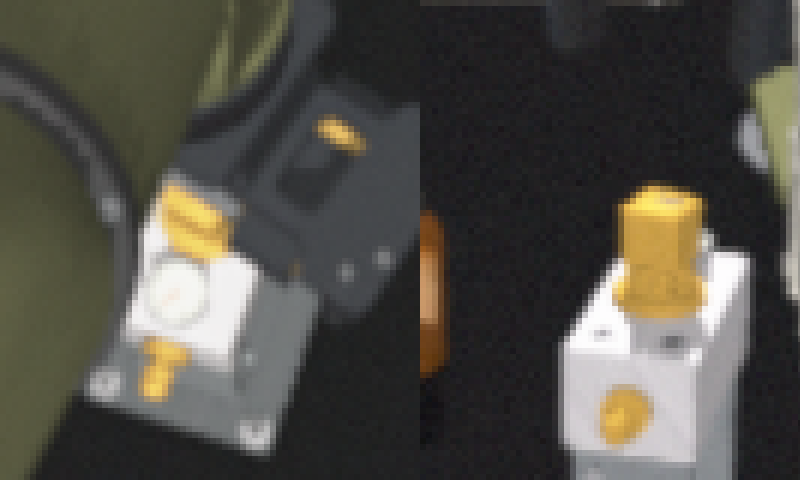

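The plug head sits between the open fingers and nothing blocks the way down. I'll descend and grip.

>>> carry_out:
  rows:
    - [[0, 0, 2], [0, 0, 0], 0.3]
    - [[0, 0, 4], [0, 0, 0], 0.3]
    - [[0, 0, 5.5], [0, 0, 0], 0.3]
    - [[0, 0, 6.5], [0, 0, 0], 0.3]
    - [[0, 0, 7.3], [0, 0, 0], 0.3]
    - [[0, 0, 8], [0, 0, 0], 0.35]
    - [[0, 0, 8], [0, 0, 0], 0.5]
    - [[0, 0, 8], [0, 0, 0], 0.62]
    - [[0, 0, 8], [0, 0, 0], 0.7]
    - [[0, 0, 8], [0, 0, 0], 0.75]
    - [[0, 0, 8], [0, 0, 0], 0.8]
  newtons: 20

```text
clock: 4.1
tool_pos: [0.5344, -0.199, 0.1692]
eef_rot: [0.277, 0.961, 0.0, 0.001]
contact_force: [1.5, 2.1, 1.2]
opening: 0.272
finger_force: 20.0
```

```bash
cat > st.py <<'E'
from h import *
from scipy.spatial.transform import Rotation as R
s=r.get_state(); M=R.from_quat(s["eef_rot"]).as_matrix()
print(s["clock"],"q",s["q"].round(3),"p",s["tool_pos"].round(4),"F",s["contact_force"].round(2),"M",s["moment"].round(3),"op",round(s["opening"]*88,1),s["finger_force"],"jt7",s["joint_torque"][6].round(3),"yaw",np.degrees(np.arctan2(M[1,1],M[0,1])).round(2), "Ftool",(M.T@s["contact_force"]).round(2),"tilt",M[:,2].round(4))
E
python3 st.py
```

```text
4.1 q [ 0.328  0.708 -0.088  1.806  0.096  0.631  1.193] p [ 0.5344 -0.199   0.1692] F [1.5  2.14 1.18] M [ 0.252 -0.1    0.136] op 23.9 20.000111614353955 jt7 -0.161 yaw 57.82 Ftool [-0.13  2.61 -1.17] tilt [ 1.4e-03  3.0e-04 -1.0e+00]
```

>>> carry_out:
  rows:
    - [[0, 0, 0], [0, 0, 0], 0.8]
    - [[0, 0, 0], [0, 0, 2], 0.8]
    - [[0, 0, 0.005], [0, 0, 6], 0.8]
    - [[0, 0, 0.01], [0, 0, 10], 0.8]
    - [[0, 0, 0.012], [0, 0, 14], 0.8]
    - [[0, 0, 0.015], [0, 0, 18], 0.8]
    - [[0, 0, 0.02], [0, 0, 22], 0.8]
    - [[0, 0, 0.022], [0, 0, 26], 0.8]
    - [[0, 0, 0.025], [0, 0, 30], 0.8]
    - [[0, 0, 0.03], [0, 0, 34], 0.8]
    - [[0, 0, 0.03], [0, 0, 37], 0.8]
    - [[0, 0, 0.033], [0, 0, 40], 0.8]
  newtons: 40

```text
clock: 5.3
tool_pos: [0.5352, -0.1985, 0.1688]
eef_rot: [0.59, 0.807, 0.001, 0.001]
contact_force: [0.8, 2.4, 3.0]
opening: 0.265
finger_force: 40.0
```

```bash
python3 st.py
```

```text
5.3 q [ 0.209  0.713  0.112  1.812 -0.129  0.621  0.707] p [ 0.5352 -0.1985  0.1688] F [0.79 2.43 2.97] M [ 0.403 -0.391  0.212] op 23.3 39.999220222234726 jt7 0.188 yaw 17.65 Ftool [ 2.07  1.5  -2.96] tilt [ 2.5e-03  7.0e-04 -1.0e+00]
```

>>> carry_out:
  rows:
    - [[0, 0, 0], [0, 0, 2.5], 0.8]
    - [[0, 0, 0.004], [0, 0, 5], 0.8]
    - [[0, 0, 0.006], [0, 0, 7.5], 0.8]
    - [[0, 0, 0.008], [0, 0, 10], 0.8]
    - [[0, 0, 0.01], [0, 0, 12.5], 0.8]
    - [[0, 0, 0.012], [0, 0, 15], 0.8]
    - [[0, 0, 0.014], [0, 0, 17.5], 0.8]
    - [[0, 0, 0.016], [0, 0, 20], 0.8]
    - [[0, 0, 0.018], [0, 0, 22.5], 0.8]
    - [[0, 0, 0.02], [0, 0, 25], 0.8]
    - [[0, 0, 0.022], [0, 0, 27], 0.8]
    - [[0, 0, 0.024], [0, 0, 29], 0.8]

```text
clock: 6.5
tool_pos: [0.5359, -0.1985, 0.1686]
eef_rot: [0.773, 0.634, 0.002, 0.001]
contact_force: [4.6, 3.4, 1.6]
opening: 0.274
finger_force: 40.0
```

```bash
python3 st.py
```

```text
6.5 q [ 0.126  0.727  0.256  1.816 -0.292  0.632  0.359] p [ 0.5359 -0.1985  0.1686] F [4.59 3.39 1.61] M [ 0.718 -0.859  0.183] op 24.1 39.99962043017149 jt7 0.064 yaw -11.32 Ftool [ 4.22  3.84 -1.59] tilt [ 3.6e-03  7.0e-04 -1.0e+00]
```

>>> carry_out:
  rows:
    - [[0.03, 0.05, 0], [0, 0, 2], 0.8]
    - [[0.06, 0.1, 0.004], [0, 0, 4], 0.8]
    - [[0.08, 0.14, 0.006], [0, 0, 6], 0.8]
    - [[0.08, 0.14, 0.008], [0, 0, 8], 0.8]
    - [[0.08, 0.14, 0.01], [0, 0, 10], 0.8]

```text
clock: 7.0
tool_pos: [0.5361, -0.1985, 0.1684]
eef_rot: [0.826, 0.564, 0.001, 0.0]
contact_force: [3.8, 4.6, 4.8]
opening: 0.269
finger_force: 40.0
```

```bash
python3 st.py
```

```text
7.0 q [ 0.096  0.735  0.308  1.815 -0.348  0.643  0.237] p [ 0.5361 -0.1985  0.1684] F [3.83 4.56 4.78] M [ 0.74  -0.641  0.224] op 23.7 40.000282879918814 jt7 0.072 yaw -21.37 Ftool [ 5.64  1.91 -4.78] tilt [ 1.5e-03  5.0e-04 -1.0e+00]
```

>>> carry_out:
  rows:
    - [[0, 0, 0], [0, 0, 2], 0.8]
    - [[0, 0, 0.004], [0, 0, 4], 0.8]
    - [[0, 0, 0.006], [0, 0, 6], 0.8]
    - [[0, 0, 0.008], [0, 0, 8], 0.8]
    - [[0, 0, 0.01], [0, 0, 10], 0.8]

```text
clock: 7.5
tool_pos: [0.5363, -0.1986, 0.1684]
eef_rot: [0.872, 0.49, 0.001, 0.0]
contact_force: [3.6, 3.5, 4.4]
opening: 0.268
finger_force: 40.0
```

```bash
python3 st.py
```

```text
7.5 q [ 0.069  0.743  0.358  1.816 -0.403  0.653  0.116] p [ 0.5363 -0.1986  0.1684] F [3.58 3.53 4.35] M [ 0.666 -0.708  0.135] op 23.6 40.00017559155822 jt7 0.074 yaw -31.37 Ftool [ 4.88  1.23 -4.35] tilt [ 1.9e-03  2.0e-04 -1.0e+00]
```

>>> carry_out:
  rows:
    - [[0, 0, 0], [0, 0, 2], 0.8]
    - [[0, 0, 0.004], [0, 0, 4], 0.8]
    - [[0, 0, 0.006], [0, 0, 6], 0.8]
    - [[0, 0, 0.008], [0, 0, 8], 0.8]
    - [[0, 0, 0.01], [0, 0, 10], 0.8]

```text
clock: 8.0
tool_pos: [0.5365, -0.1988, 0.1683]
eef_rot: [0.911, 0.412, 0.001, 0.0]
contact_force: [3.8, 2.0, 3.5]
opening: 0.266
finger_force: 40.0
```

```bash
python3 st.py
```

```text
8.0 q [ 0.041  0.752  0.408  1.817 -0.457  0.664 -0.006] p [ 0.5365 -0.1988  0.1683] F [3.82 1.99 3.53] M [ 0.677 -0.798  0.188] op 23.4 40.00001538544893 jt7 0.058 yaw -41.37 Ftool [ 4.02  1.56 -3.53] tilt [ 0.0022  0.     -1.    ]
```

>>> carry_out:
  rows:
    - [[0, 0, 0], [0, 0, 2], 0.8]
    - [[0, 0, 0.004], [0, 0, 4], 0.8]
    - [[0, 0, 0.006], [0, 0, 6], 0.8]
    - [[0, 0, 0.008], [0, 0, 8], 0.8]

```text
clock: 8.4
tool_pos: [0.5366, -0.1989, 0.1682]
eef_rot: [0.938, 0.347, 0.001, 0.001]
contact_force: [5.2, 3.8, 4.0]
opening: 0.268
finger_force: 40.0
```

```bash
python3 st.py
```

```text
8.4 q [ 0.02   0.76   0.448  1.818 -0.5    0.675 -0.104] p [ 0.5366 -0.1989  0.1682] F [5.22 3.8  4.  ] M [ 0.639 -0.852  0.252] op 23.6 40.000045001506805 jt7 0.027 yaw -49.37 Ftool [ 6.44  0.52 -3.99] tilt [ 2.5e-03 -3.0e-04 -1.0e+00]
```

>>> carry_out:
  rows:
    - [[0, 0, 0], [0, 0, 2], 0.8]
    - [[0, 0, 0.004], [0, 0, 4], 0.8]

```text
clock: 8.6
tool_pos: [0.5367, -0.199, 0.1682]
eef_rot: [0.949, 0.314, 0.001, 0.001]
contact_force: [4.8, 2.6, 3.3]
opening: 0.271
finger_force: 40.0
```

```bash
python3 st.py
```

```text
8.6 q [ 0.009  0.765  0.468  1.819 -0.521  0.68  -0.154] p [ 0.5367 -0.199   0.1682] F [4.81 2.6  3.28] M [ 0.658 -0.935  0.281] op 23.9 40.00007763504982 jt7 0.012 yaw -53.37 Ftool [ 5.42  0.78 -3.27] tilt [ 2.6e-03 -3.0e-04 -1.0e+00]
```

>>> carry_out:
  rows:
    - [[0.04, 0.01, 0], [0, 0, 1], 0.8]
    - [[0.08, 0.02, 0], [0, 0, 2], 0.8]
    - [[0.12, 0.02, 0.003], [0, 0, 3], 0.8]

```text
clock: 8.9
tool_pos: [0.5368, -0.199, 0.1682]
eef_rot: [0.957, 0.29, 0.0, 0.001]
contact_force: [2.4, 2.7, 5.7]
opening: 0.266
finger_force: 40.0
```

```bash
python3 st.py
```

```text
8.9 q [ 0.     0.769  0.485  1.818 -0.535  0.687 -0.192] p [ 0.5368 -0.199   0.1682] F [2.45 2.7  5.65] M [ 0.419 -0.592  0.214] op 23.4 40.00095586292446 jt7 -0.121 yaw -56.34 Ftool [ 3.54 -0.88 -5.65] tilt [ 1.e-03 -9.e-04 -1.e+00]
```

>>> carry_out:
  rows:
    - [[0, 0, 0], [0, 0, 1], 0.8]
    - [[0, 0, 0.002], [0, 0, 2], 0.8]

```text
clock: 9.1
tool_pos: [0.5368, -0.1991, 0.1682]
eef_rot: [0.962, 0.273, 0.0, 0.001]
contact_force: [3.2, 2.9, 5.5]
opening: 0.265
finger_force: 40.0
```

```bash
python3 st.py
```

```text
9.1 q [-0.005  0.771  0.494  1.818 -0.546  0.69  -0.217] p [ 0.5368 -0.1991  0.1682] F [3.23 2.89 5.48] M [ 0.432 -0.704  0.251] op 23.3 40.00090900808573 jt7 -0.136 yaw -58.35 Ftool [ 4.27 -0.76 -5.48] tilt [ 1.1e-03 -9.0e-04 -1.0e+00]
```

>>> carry_out:
  rows:
    - [[0, 0, 0], [0, 0, 1], 0.8]
    - [[0, 0, 0.002], [0, 0, 2], 0.8]

```text
clock: 9.3
tool_pos: [0.5368, -0.1991, 0.1681]
eef_rot: [0.967, 0.256, 0.0, 0.001]
contact_force: [3.3, 1.5, 5.9]
opening: 0.268
finger_force: 40.0
```

```bash
python3 st.py
```

```text
9.3 q [-0.01   0.773  0.504  1.818 -0.556  0.693 -0.242] p [ 0.5368 -0.1991  0.1681] F [3.27 1.53 5.92] M [ 0.428 -0.66   0.205] op 23.6 40.000819684937596 jt7 -0.144 yaw -60.34 Ftool [ 3.61  0.3  -5.91] tilt [ 1.2e-03 -9.0e-04 -1.0e+00]
```

>>> carry_out:
  rows:
    - [[0, 0, 0], [0, 0, 1], 0.8]

```text
clock: 9.4
tool_pos: [0.5368, -0.1991, 0.1681]
eef_rot: [0.969, 0.247, 0.0, 0.001]
contact_force: [3.2, 1.3, 5.8]
opening: 0.267
finger_force: 40.0
```

```bash
python3 st.py
```

```text
9.4 q [-0.013  0.775  0.509  1.819 -0.561  0.695 -0.254] p [ 0.5368 -0.1991  0.1681] F [3.21 1.34 5.78] M [ 0.442 -0.779  0.309] op 23.5 40.00083692371845 jt7 -0.147 yaw -61.34 Ftool [ 3.46  0.37 -5.78] tilt [ 0.0012 -0.001  -1.    ]
```

>>> carry_out:
  rows:
    - [[0, 0, 0], [0, 0, 1.5], 0.8]
    - [[0, 0, 0.003], [0, 0, 3], 0.8]

```text
clock: 9.6
tool_pos: [0.5368, -0.1992, 0.1681]
eef_rot: [0.975, 0.222, 0.001, 0.001]
contact_force: [3.9, 2.2, 5.2]
opening: 0.266
finger_force: 40.0
```

```bash
cat > mz.py <<'E'
from plant import r
s=r.get_state(); print(s["clock"],s["moment"].round(3),s["contact_force"].round(1),s["joint_torque"].round(3)[4:],s["q"][6].round(3))
E
python3 mz.py
```

```text
9.6 [ 0.399 -0.77   0.322] [3.9 2.2 5.2] [ 0.655  0.422 -0.093] -0.292
```

>>> carry_out:
  rows:
    - [[0, 0, 0], [0, 0, 1], 0.8]

```text
clock: 9.7
tool_pos: [0.5369, -0.1992, 0.1681]
eef_rot: [0.977, 0.213, 0.001, 0.001]
contact_force: [3.6, 2.0, 5.5]
opening: 0.268
finger_force: 40.0
```

```bash
python3 mz.py
```

```text
9.7 [ 0.313 -0.817  0.227] [3.6 2.  5.5] [ 0.619  0.453 -0.201] -0.304
```

>>> carry_out:
  rows:
    - [[0, 0, 0], [0, 0, 1], 0.8]

```text
clock: 9.8
tool_pos: [0.5369, -0.1992, 0.1681]
eef_rot: [0.979, 0.205, 0.001, 0.001]
contact_force: [3.7, 1.2, 5.8]
opening: 0.272
finger_force: 40.0
```

```bash
python3 mz.py
```

```text
9.8 [ 0.357 -0.751  0.335] [3.7 1.2 5.8] [ 0.629  0.471 -0.17 ] -0.317
```

>>> carry_out:
  rows:
    - [[0, 0, 0], [0, 0, 1], 0.8]

```text
clock: 9.9
tool_pos: [0.5369, -0.1993, 0.1681]
eef_rot: [0.981, 0.196, 0.001, 0.001]
contact_force: [3.7, 0.7, 4.7]
opening: 0.268
finger_force: 40.0
```

```bash
python3 mz.py
```

```text
9.9 [ 0.355 -0.834  0.315] [3.7 0.7 4.7] [ 0.631  0.487 -0.172] -0.329
```

>>> carry_out:
  rows:
    - [[0, 0, 0.002], [0, 0, 1], 0.8]

```text
clock: 10.0
tool_pos: [0.5369, -0.1993, 0.1681]
eef_rot: [0.982, 0.188, 0.001, 0.001]
contact_force: [3.7, 1.1, 4.8]
opening: 0.269
finger_force: 40.0
```

```bash
python3 mz.py
```

```text
10.0 [ 0.327 -0.827  0.245] [3.7 1.1 4.8] [ 0.629  0.48  -0.176] -0.342
```

>>> carry_out:
  rows:
    - [[0, 0, 0.002], [0, 0, 1], 0.8]

```text
clock: 10.1
tool_pos: [0.5369, -0.1993, 0.1681]
eef_rot: [0.984, 0.179, 0.001, 0.001]
contact_force: [3.6, 1.5, 4.2]
opening: 0.268
finger_force: 40.0
```

```bash
python3 mz.py
```

```text
10.1 [ 0.343 -0.8    0.331] [3.6 1.5 4.2] [ 0.627  0.483 -0.18 ] -0.355
```

>>> carry_out:
  rows:
    - [[0, 0, 0], [0, 0, 1], 0.8]

```text
clock: 10.2
tool_pos: [0.5369, -0.1993, 0.1681]
eef_rot: [0.985, 0.171, 0.001, 0.001]
contact_force: [2.9, 1.3, 5.1]
opening: 0.265
finger_force: 40.0
```

```bash
python3 mz.py
```

```text
10.2 [ 0.382 -0.794  0.361] [2.9 1.3 5.1] [ 0.628  0.509 -0.184] -0.367
```

>>> carry_out:
  rows:
    - [[0, 0, 0], [0, 0, 1], 0.8]

```text
clock: 10.3
tool_pos: [0.5369, -0.1993, 0.1681]
eef_rot: [0.987, 0.162, 0.001, 0.001]
contact_force: [2.9, 1.8, 5.1]
opening: 0.266
finger_force: 40.0
```

```bash
python3 mz.py
```

```text
10.3 [ 0.26  -0.824  0.328] [2.9 1.8 5.1] [ 0.612  0.568 -0.189] -0.38
```

>>> carry_out:
  rows:
    - [[0, 0, 0], [0, 0, 1], 0.8]

```text
clock: 10.4
tool_pos: [0.5369, -0.1994, 0.1681]
eef_rot: [0.988, 0.153, 0.001, 0.001]
contact_force: [3.9, 2.2, 5.4]
opening: 0.267
finger_force: 40.0
```

```bash
python3 mz.py
```

```text
10.4 [ 0.232 -0.869  0.318] [3.9 2.2 5.4] [ 0.613  0.585 -0.193] -0.393
```

>>> carry_out:
  rows:
    - [[0, 0, 0], [0, 0, 1], 0.8]

```text
clock: 10.5
tool_pos: [0.5369, -0.1994, 0.1681]
eef_rot: [0.989, 0.145, 0.001, 0.001]
contact_force: [4.5, 0.5, 4.9]
opening: 0.267
finger_force: 40.0
```

```bash
python3 mz.py
```

```text
10.5 [ 0.146 -0.877  0.279] [4.5 0.5 4.9] [ 0.596  0.648 -0.197] -0.405
```

Run:
```python
import numpy as np
y=np.array([-17.65,11.3+0,21.4,31.4,41.4,49.4,53.4,56.3,58.3,60.3,61.3,64.3,65.3,66.3,67.3,68.3,69.3,70.3,71.3,72.3,73.3])
m=np.array([.212,.183,.224,.135,.188,.252,.281,.214,.251,.205,.309,.322,.227,.335,.315,.245,.331,.361,.328,.318,.279])
o=np.arange(20,75,.5); f=lambda k,b:b+.28*np.radians(np.maximum(y-k,0))
for b in(.18,.2):
    e=np.array([((m-f(k,b))**2).sum() for k in o]);k=o[e.argmin()];print(b,k,e.min(),"torque now",b+.28*np.radians(73.3-k),"ok range",o[e<e.min()+.04**2*4])
print("flat fit",((m-m.mean())**2).sum())
```

```text
0.18 42.5 0.031209988736798627 torque now 0.330517194691991 ok range [38.5 39.  39.5 40.  40.5 41.  41.5 42.  42.5 43.  43.5 44.  44.5 45.
 45.5 46.  46.5]
0.2 46.5 0.03153576060482182 torque now 0.3309695070696545 ok range [43.  43.5 44.  44.5 45.  45.5 46.  46.5 47.  47.5 48.  48.5 49.  49.5
 50.  50.5]
flat fit 0.07572095238095239
```

>>> carry_out:
  rows:
    - [[0, 0, 0], [0, 0, 0], 0.6]
    - [[0, 0, 0], [0, 0, 0], 0.5]
    - [[0, 0, 0], [0, 0, 0], 0.4]
    - [[0, 0, 0], [0, 0, 0], 0.4]
    - [[0, 0, -1], [0, 0, 0], 0.4]
    - [[0, 0, -3], [0, 0, 0], 0.4]
    - [[0, 0, -6], [0, 0, 0], 0.4]
    - [[0, 0, -10], [0, 0, 0], 0.4]
    - [[0, 0, -13], [0, 0, 0], 0.4]
    - [[0, 0, -14], [0, 0, 0], 0.4]
    - [[0, 0, -14], [0, 0, 0], 0.4]
    - [[0, 0, -14], [0, 0, 0], 0.4]

```text
clock: 11.7
tool_pos: [0.5358, -0.1977, 0.3065]
eef_rot: [0.989, 0.146, -0.001, -0.001]
contact_force: [-0.2, 0.4, 0.2]
opening: 0.602
finger_force: 0.0
```

```bash
python3 st.py
python3 - <<'E'
from h import *
b=r.snapshot("scene"); crop(b,150,145,180,120,4,"pics/end.png")
E
```

```text
11.7 q [-0.126  0.63   0.714  1.668 -0.469  1.024 -0.534] p [ 0.5358 -0.1977  0.3065] F [-0.24  0.39  0.24] M [-0.054  0.205  0.002] op 53.0 0.0 jt7 -0.007 yaw -73.22 Ftool [-0.12 -0.44 -0.24] tilt [-0.0017  0.0012 -1.    ]
```

View pics/end.png

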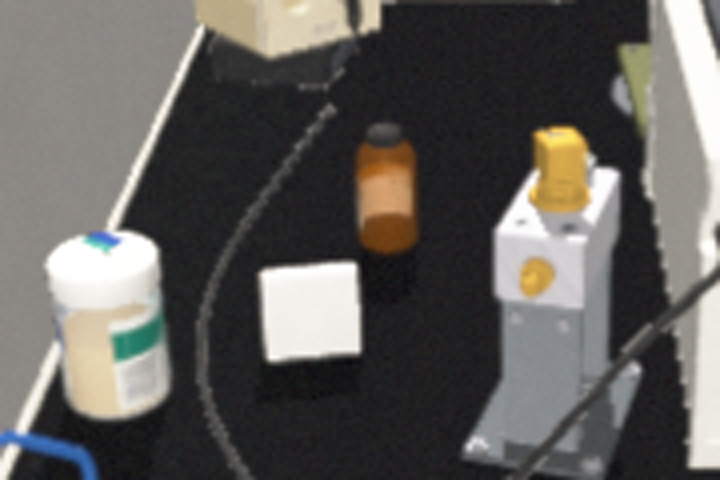

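The plug at (560,165) has turned with the tool. The jar, timer and bottle are where they were, and the arm is clear, so I'm handing in.

```bash
python3 -c "
from plant import r
print(r.finish_job())"
```

```text
the job is handed in; nothing more can be done
None
```

I screwed the plug in about 131° clockwise in one grip, to roughly 0.33 N m (fitted from noisy torque readings), then let go and backed the arm clear; the job is handed in, but no verdict was shown.

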